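# Open the lamp hatch of the cold-light source

## Task

The lamp in the white cold-light source on the conservation bench is due for changing, so switch the unit off by pressing down the raised front half of the red rocker on its top. Then gently press the ribbed black pad at the front edge of the grey lamp hatch once, take the hand away so that the push-push latch lets the hatch swing up by itself, and wait until you have seen that it stays fully open, with the switch still off. Do not push the hatch back down, do not touch the lamp in the bay, and do not shift, lift or knock over the things standing on the bench.

Things in the scene. Friction and masses are not known exactly. Their poses are not given: they have to be found in the camera images.
- light: Cold-light source: white casing 250 mm deep (x), 200 wide (y), 125 high, fixed to the bench, rigid. Origin: centre of its underside, at bench height; z up; its front panel (chromed light port, black dimmer) faces its own -x. In its top, 125 mm above the bench: to its left (+y) the grey lamp hatch, to its right (-y) the red rocker; the rest of the top is flat.
- rocker_front (a point): Point to press to switch off: middle of the front half of the red rocker's upper face (moves with it). The rocker is 36 mm long (casing x), 24 wide (y), pivoted at its middle, at x -60, y -60 mm in the casing's frame. On: front half (to the casing's -x) raised about 12 deg, this point about 12 mm above the casing's top. Off: about 7 mm above it.
- rocker (a joint): Angle of the red rocker, rad: 0 = on (front half up, as at the start), 0.44 = off (front half fully down). About 2 to 4 N on the front half flips it; past the middle it snaps over by itself and meets a hard stop. It stays at either end as left.
- hatch_pad (a point): Point to press on the lamp hatch: centre of the ribbed black pad (22 x 60 mm) at its front edge (moves with it). Closed, it lies at x -68, y 35 mm in the casing's frame, 126 mm above the bench, 98 mm in front of the hinge. Under it is the push-push latch: about 3 N sinks it 5 mm to a hard stop; pressed at least 4.5 mm and released, it lets go. A second full press would latch it shut.
- hatch (a joint): Angle of the lamp hatch, rad: 0 = closed and latched, -0.051 = pad pressed fully down (a force stop of 8 to 10 N makes sure of it), 0.95 = fully open. Let go, the sprung and damped hinge opens it by itself in about 1 s, pushing at most 3 N at the pad; the front edge goes up and back (+x) to about 215 mm above the bench.
- hatch_hinge (a point): Middle of the hatch's hinge line along its rear edge, parallel to the casing's y, at x 30, y 35 mm in the casing's frame, 123 mm above the bench. The hatch is a grey plate 115 mm long (casing x) and 100 mm wide, flush with the casing's top when closed.
- latch_pin (a joint): Sideways place (m) of the latch's follower pin, hidden under the pad: 0 = latched, about +0.005 as the press lets it go, about -0.002 while the hatch stands open; it passes below -0.006 only if the open hatch is pushed back down into its latch.
- lamp: Glass reflector lamp, 50 mm across, with its holder, in the bay under the hatch; all of it lies more than 35 mm below the casing's top. Its frame is that of the casing (origin at the bench under the casing's centre). Fragile: not to be touched.
- mug: White ceramic mug with colour patches, 80 mm across, 95 mm high, with a handle. Bystander. Origin: centre of its underside.
- jar: Glass jar with a red cap and paper label, 52 mm across, 100 mm high. Bystander. Origin: centre of its underside.
- carton: Spare-lamp carton, brown with a blue band, 54 x 54 x 50 mm. Bystander. Origin: centre of its underside.
- loupe: Black eye loupe, 38 mm across, 34 mm high. Bystander. Origin: centre of its underside.
- brush: Brush with a brown wooden handle, 150 mm long, lying. Bystander. Origin under its middle; its x axis runs along it.
- spatula: Steel spatula with a dark wooden handle, 170 mm long, lying. Bystander. Origin under its middle; its x axis runs along it.
- sherd: Terracotta sherd, about 65 x 45 x 8 mm, lying flat. Bystander. Origin: centre of its underside.

How it is judged:
On the way, in this order (a step that is already met when the one before it is completed fails the run):
1. the light source is switched off: the rocker's front half is fully down (value of joint rocker above 0.36 rad), for 0.2 s.
2. the hatch has swung up and stands open, with nothing of the robot touching it or the casing (value of joint hatch above 0.8 rad and contact force between light and the arm below 0.2 N and contact force between light and the fingers below 0.2 N), for 0.5 s.
At the end, for the whole second after the job is handed in: The rocker is off (joint above 0.36 rad), the hatch stands open at rest (above 0.8 rad, slower than 0.05 rad/s), and every loose thing on the bench is within 30 mm of where it stood (value of joint hatch above 0.8 rad and velocity of joint hatch between -0.05 and 0.05 rad/s and value of joint rocker above 0.36 rad and distance of each of mug, jar, carton, loupe, brush, spatula, sherd from where it was at the start of the episode below 0.03 m); the robot touches nothing.
It fails at once if the hatch is opened while the light source is still switched on (value of joint hatch above 0.1 rad and value of joint rocker below 0.22 rad).
It fails at once if the hatch, once open, is pushed back down into its latch (a second press) (value of joint latch_pin below -0.006 m).
It fails at once if the robot touches the lamp (contact force between lamp and the arm above 0.5 N or contact force between lamp and the fingers above 0.5 N).
It fails at once if the light source, its rocker or its hatch is pressed with more than 40 N (contact force between light and the arm above 40 N or contact force between light and the fingers above 40 N).
It fails at once if a loose thing on the bench is shifted, lifted or knocked more than 30 mm from its place (distance of any of mug, jar, carton, loupe, brush, spatula, sherd from where it was at the start of the episode above 0.03 m).
It also fails if it takes over 32 s, if anything falls off the work surface, if the arm or the gripper's body presses on something with over 40 N, if the wrist force passes 120 N, or if a joint passes its speed limit or range.

## Robot

A 6-joint arm with a two-finger parallel gripper is mounted at the origin on the work surface. World frame = base frame: x ahead of the robot, y to its left, z up, the work surface at z = 0. Lengths are in m, angles in rad, forces in N, time in s.
With the tool pointing down it reaches from about 0.3 to 0.85 m from the base axis. Payload 5.4 kg.
Tool frame: the origin (TCP) lies at the very end of the fingers, on their centre line; the grasp point (between the pads) lies 19 mm behind it; z points along the fingers, y is the line along which they close (so a half turn about z gives the same grasp; the last joint's range is limited). The gripper opens to 85 mm and grips with 20 to 120 N. Pads are 22 mm wide; open, the fingers measure 114 mm over their backs; the gripper's body (76 mm by 85 mm) begins 54 mm behind the grasp point. The pads swing forward as they close: fully open they stand 13 mm farther back than shut.
Start: joints at [-1.359, 0.158, 1.597, -0, 1.386, -0.21], TCP at [0.235, -0.525, 0.231] pointing down, gripper open.
Joint ranges: [-2.91, 2.91], [-0.94, 2.29], [0.18, 2.7], [-1.29, 4.43], [0.17, 2.64], [-3, 3]. Speed limits (rad/s): [2.57, 2.57, 3.14, 3.14, 3.14, 3.14].

## Interface

Orientations are given as a rotation vector (axis times angle).
In Python, from bench import monitor, snapshot, workorder, regions_of gives the robot as it stands.
- The arm moves only by the shell command python3 -m pendant 'ROWS'. ROWS is JSON, one flat list of numbers, 7 for each row, row after row: the opening, from 0 (shut) to 1 (fully open), then the shift along the tool's x, y, z in m, then the turn, a rotation vector about the tool's x, y, z in degrees. In form: [gripper, dx, dy, dz, ax, ay, az, gripper, dx, dy, dz, ax, ay, az, ...]. A call has 1 to 5 rows; each row shifts and turns the commanded pose from where the row before left it, along the tool's axes as they then stand; what a row does not reach is not made up. A row lasts 1/8 s, in which the tool goes at most 62.5 mm and 10.7 degrees, less where a joint would pass 70% of its speed; a pose out of reach is approached as far as the arm can. A call with a gripper value outside its range is refused whole. The fingers move at their own pace and stop on an object; the grip force is fixed at half the most. Time passes only in rows, so rows that do not move let the fingers close. It gives the time, the measured TCP pose, the force, the opening and the grip force at its end, in the units of the state.
- monitor.get_obs(): the state, without advancing time (a new reading comes with each control period).
- snapshot(name): name is "scene" or "top"; returns a dict with "frame" (384x512x3 uint8, blue, green, red), "fx", "fy", "cx", "cy" (pixels), "dist" ([k1, k2, p1, p2, k3] as OpenCV has them; the pictures are not rectified), "pose" (4x4, takes a point from camera to world coordinates). Camera axes: x right, y up, looking along -z (the intrinsics and any distortion apply to the point x, -y, -z); pixel columns grow to the right and rows downward; lengths in m; the calibration is good to about 2 mm. A picture is of the moment at which its call begins. There is no depth.
- workorder.hand_in(): hands the job in; it is judged then, once.
Trained networks look in the newest picture that a camera, given by its name, has taken for a name from the list of things; names that differ only in an ending like _2 or _b are one class to them, and where a whole thing is asked for, a point or a joint stands for the part that bears it (a point fixed in the world has none). Each returns a list of dicts, best first, with "score" (0 to 1); they miss things now and then, are a little off and sometimes report something else, mostly with a low value. They report only what shows in the picture. A call takes as long as a camera call.
- regions_of(camera, thing): "pixels" (384x512 bool, what is visible of it) and "bbox" ([left, top, width, height] in pixels, round what is visible of it).
The state is a dict: "time": time; "joint_pos": joint angles; "joint_velocities": joint speeds; "joint_torque": joint torques, N m; "tool_pos": TCP position; "orientation": TCP orientation; "ft_force": force on the tool from outside, world axes, zero at the start; "torque": the same for the moment, N m; "opening": opening from 0.0 (shut) to 1.0 (fully open); "gripper_force": force on a finger pad.
Only numpy, scipy, OpenCV 4.12 (cv2) and the standard library are available. Lean on these libraries where they do the work, as an engineer would, in place of code of your own. Each camera call takes 0.05 s, during which the arm holds its last target. There are 200 camera calls.

## Working session

There is one attempt and no reset: what is moved stays moved. The work goes in short steps, Python scripts to look and compute and a shell command to move; the robot and the scene stay as the last step left them, time stands still between calls to the robot, and variables do not carry over. Pictures are saved under pics/ and viewed, at most 10 in all, crops included, and the job is handed in when it is done.

```bash
mkdir -p pics; python3 - <<'E'
from bench import monitor, snapshot, regions_of
import cv2,numpy as np,pickle
o=monitor.get_obs();print(o['time'],o['tool_pos'],o['orientation'],o['opening'],o['ft_force'])
d={}
for c in('scene','top'):
    s=snapshot(c);d[c]=s;cv2.imwrite(f'pics/{c}0.png',s['frame'])
    print(c,s['fx'],s['dist'],s['pose'].round(3).tolist())
    for t in('rocker','hatch_pad','light'):
        for r in regions_of(c,t)[:2]:
            ys,xs=np.nonzero(r['pixels']);print(t,round(r['score'],2),r['bbox'],xs.mean().round(1),ys.mean().round(1))
pickle.dump(d,open('s0.pkl','wb'))
E
```

```text
0.0 [ 0.2352568  -0.52401186  0.23031225] [-3.07015723e+00 -6.57217800e-01 -2.73833100e-05] 1.0007239983336935 [ 0.79310054 -0.98598809  0.21307473]
scene 386.86009536840686 [-0.01577755  0.          0.          0.          0.        ] [[0.522, -0.684, 0.509, 0.95], [0.853, 0.427, -0.302, -0.196], [-0.011, 0.592, 0.806, 0.787], [0.0, 0.0, 0.0, 1.0]]
rocker 0.54 [205.8, 202.3, 17.9, 21.2] 215.7 213.2
hatch_pad 0.8 [234.4, 180.0, 63.9, 62.7] 265.5 210.8
light 0.57 [186.3, 165.5, 145.4, 157.5] 258.4 242.1
top 413.51643574309287 [0.02770207 0.         0.         0.         0.        ] [[0.02, 0.995, -0.103, 0.472], [-0.999, 0.016, -0.041, 0.029], [-0.039, 0.103, 0.994, 0.927], [0.0, 0.0, 0.0, 1.0]]
rocker 0.8 [319.5, 185.9, 12.5, 13.3] 325.1 193.3
hatch_pad 0.83 [251.9, 141.4, 54.9, 63.4] 277.5 172.7
light 0.63 [240.2, 93.8, 113.6, 141.0] 296.7 163.6
```

```bash
python3 - <<'E'
import cv2,numpy as np
t=cv2.imread('pics/top0.png');s=cv2.imread('pics/scene0.png')
cv2.imwrite('pics/topc.png',cv2.resize(t[80:250,220:400],None,fx=3.5,fy=3.5,interpolation=3).clip(0,255))
cv2.imwrite('pics/both.png',cv2.resize(np.hstack([s,t]),(800,300),interpolation=cv2.INTER_AREA))
E
```

```text
(no output)
```

View pics/topc.png

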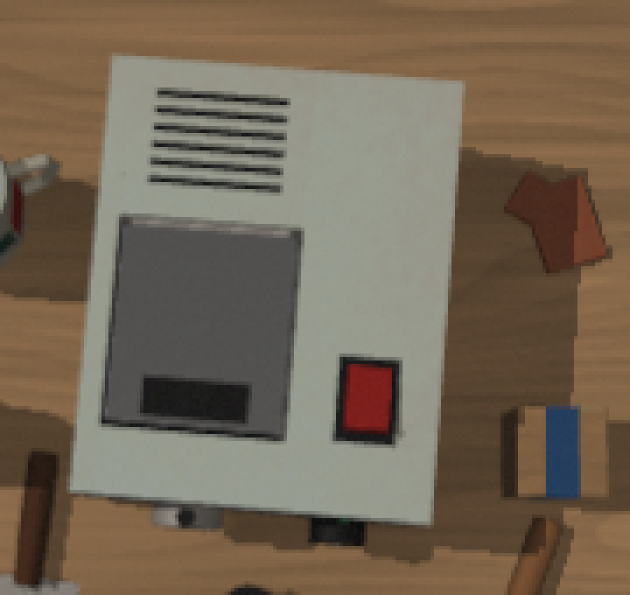

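View pics/both.png

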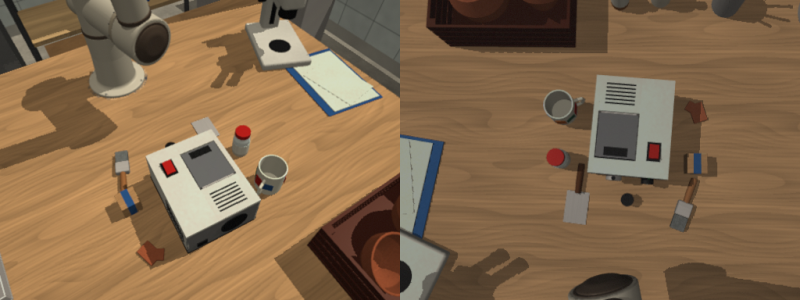

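The crop shows the casing's top with corners at crop px (110,55), (464,82), (432,524), (70,493), the pad at about (195,400) and the rocker at about (369,399). The front faces the robot; the jar, mug and carton stand around it, well away from the top.

```bash
cat > h.py <<'E'
import cv2,numpy as np
from scipy.spatial.transform import Rotation as R
def cam(s):
    K=np.array([[s['fx'],0,s['cx']],[0,s['fy'],s['cy']],[0,0,1]])
    M=np.linalg.inv(s['pose'] @ np.diag([1,-1,-1,1]))
    return K,np.array(s['dist'],float),M
def proj(s,P):
    K,d,M=cam(s);return cv2.projectPoints(np.array(P,float),cv2.Rodrigues(M[:3,:3])[0],M[:3,3],K,d)[0][:,0]
def W(p,P):
    P=np.array(P,float);c,n=np.cos(p[2]),np.sin(p[2])
    return np.c_[p[0]+c*P[:,0]-n*P[:,1],p[1]+n*P[:,0]+c*P[:,1],P[:,2]]
E
python3 - <<'E'
import pickle
from h import *
from scipy.optimize import least_squares
d=pickle.load(open('s0.pkl','rb'));s=d['top']
P=[[.125,.1,.125],[.125,-.1,.125],[-.125,-.1,.125],[-.125,.1,.125],[-.068,.035,.126],[-.06,-.06,.130]]
px=np.array([[110,55],[464,82],[432,524],[70,493],[195,400],[369,399]])/3.5+[219.6,79.6]
f=lambda p:(proj(s,W(p,P))-px).ravel()
r=least_squares(f,[.5,0,0],loss='soft_l1');print(r.x,np.degrees(r.x[2]),f(r.x).reshape(-1,2).round(1).tolist())
print('scene',proj(d['scene'],W(r.x,P)).round(1).tolist())
print(W(r.x,[[-.069,-.06,.137],[-.068,.035,.126]]))
from bench import monitor
print(R.from_rotvec(monitor.get_obs()['orientation']).as_matrix().round(3))
np.save('p.npy',r.x)
E
```

```text
[ 0.61406194  0.00461274 -0.06796745] -3.894248146404631 [[0.3, 0.1], [-0.2, -0.3], [0.1, 0.1], [-0.1, -0.1], [0.1, 0.1], [-0.1, 0.2]]
scene [[334.5, 256.5], [238.9, 305.5], [185.8, 200.9], [270.0, 165.9], [256.0, 195.5], [216.0, 215.3]]
[[ 0.54114635 -0.05056259  0.137     ]
 [ 0.54859598  0.04415015  0.126     ]]
[[ 0.912  0.409 -0.   ]
 [ 0.409 -0.912  0.   ]
 [ 0.    -0.    -1.   ]]
```

Six points fit to within 0.3 px, and the scene camera agrees. I'll shut the fingers and move over to the rocker.

```bash
python3 -m pendant '[0,0.0465,-0.0311,0,0,0,0, 0,0.0465,-0.0311,0,0,0,0, 0,0.0465,-0.0311,0,0,0,0, 0,0.0465,-0.0311,0,0,0,0, 0,0.0465,-0.0311,0,0,0,0]' ; python3 -m pendant '[0,0.0465,-0.0311,0,0,0,0, 0,0.0465,-0.0311,0,0,0,0, 0,0.0465,-0.0311,0,0,0,0, 0,0.0465,-0.0311,0,0,0,0, 0,0.0465,-0.0311,0,0,0,0]'; python3 -m pendant '[0,0,0,0,0,0,9.3, 0,0,0,0,0,0,9.3, 0,0,0,0.02,0,0,9.4, 0,0,0,0.02,0,0,0, 0,0,0,0,0,0,0]'
```

```text
time: 1.02
tool_pos: [0.3846, -0.286, 0.2315]
orientation: [3.072, 0.657, 0.001]
ft_force: [1.1, -0.6, -0.9]
opening: 0.001
gripper_force: 0.0
time: 1.65
tool_pos: [0.5331, -0.0488, 0.2315]
orientation: [3.071, 0.658, 0.001]
ft_force: [-0.3, -0.4, 0.1]
opening: -0.002
gripper_force: 0.0
time: 2.28
tool_pos: [0.5311, -0.0501, 0.1896]
orientation: [-3.139, 0.105, 0.006]
ft_force: [-0.4, 0.1, -0.3]
opening: -0.001
gripper_force: 0.0
```

```bash
cat > st.py <<'E'
from h import *
from bench import monitor
o=monitor.get_obs();p=np.load('p.npy');t=o['tool_pos'];A=R.from_rotvec(o['orientation']).as_matrix()
c,n=np.cos(p[2]),np.sin(p[2]);d=t[:2]-p[:2]
print(o['time'],'casing xy mm',((c*d[0]+n*d[1])*1e3).round(1),((-n*d[0]+c*d[1])*1e3).round(1),'z',(t[2]*1e3-125).round(1),'F',np.round(o['ft_force'],1),'op',round(o['opening'],3))
print('yaw err deg',np.degrees(np.arctan2(A[1,0],A[0,0])-p[2]).round(2),'toolz',A[:,2].round(3))
E
python3 st.py
```

```text
2.275 casing xy mm -79.1 -60.2 z 64.6 F [-0.4  0.1 -0.3] op -0.001
yaw err deg 0.07 toolz [-0.004  0.001 -1.   ]
```

```bash
python3 -m pendant '[0,0,0,0.022,0,0,0, 0,0,0,0.02,0,0,0, 0,0,0,0.005,0,0,0, 0,0,0,0.002,0,0,0, 0,0,0,0,0,0,0]'|grep -E 'pos|ft'; python3 -m pendant '[0,0,0,0.002,0,0,0, 0,0,0,0.002,0,0,0, 0,0,0,0,0,0,0]'|grep -E 'pos|ft'; python3 st.py
```

```text
tool_pos: [0.533, -0.0507, 0.1433]
ft_force: [0.2, -1.1, 0.8]
tool_pos: [0.5324, -0.0505, 0.1384]
ft_force: [-0.3, 0.7, 1.0]
3.275 casing xy mm -77.7 -60.6 z 13.4 F [-0.3  0.7  1. ] op -0.003
yaw err deg 0.06 toolz [ 0. -0. -1.]
```

```bash
python3 -m pendant '[0,0,0,0.002,0,0,0, 0,0,0,0,0,0,0]'|grep -E 'pos|ft'; python3 -m pendant '[0,0,0,0.0015,0,0,0, 0,0,0,0,0,0,0]'|grep -E 'pos|ft';python3 -m pendant '[0,0,0,0.0015,0,0,0, 0,0,0,0,0,0,0]'|grep -E 'pos|ft'
```

```text
tool_pos: [0.5321, -0.0505, 0.1361]
ft_force: [-1.6, 0.2, 0.5]
tool_pos: [0.5323, -0.0504, 0.1346]
ft_force: [0.3, -0.1, -0.5]
tool_pos: [0.5322, -0.0504, 0.133]
ft_force: [0.2, 0.1, 0.7]
```

```bash
python3 -m pendant '[0,0,0,0.001,0,0,0, 0,0,0,0,0,0,0]'|grep -E 'pos|ft'; python3 -m pendant '[0,0,0,0.001,0,0,0, 0,0,0,0,0,0,0]'|grep -E 'pos|ft'; python3 - <<'E'
from bench import snapshot
import cv2,numpy as np
a=snapshot('scene')['frame'][150:270,170:320];cv2.imwrite('pics/r1.png',cv2.resize(a,None,fx=4,fy=4,interpolation=2))
E
```

```text
tool_pos: [0.5324, -0.0505, 0.1327]
ft_force: [-1.9, -0.1, 4.2]
tool_pos: [0.5325, -0.0505, 0.1325]
ft_force: [-3.8, 1.8, 10.0]
```

View pics/r1.png

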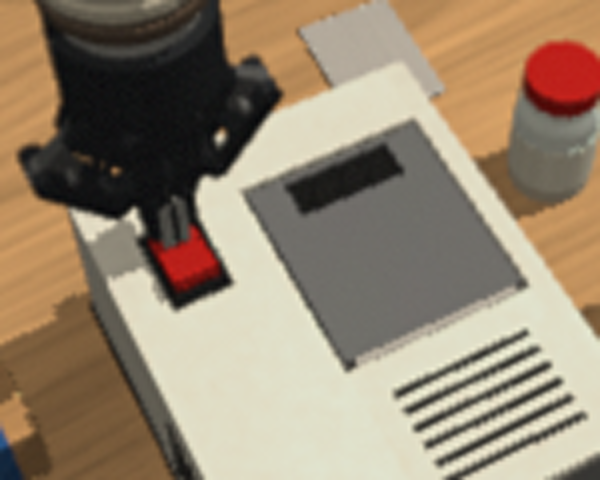

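The scene crop shows the finger on the rocker's front half at about (180,235), and its rear end at (205,270) now standing up. With a 10 N hard stop as well, it is off. I'll lift and move to the pad.

```bash
python3 -m pendant '[0,0,0,-0.03,0,0,0, 0,0.005,-0.048,0,0,0,0, 0,0.005,-0.048,0,0,0,0, 0,0,0,0.015,0,0,0, 0,0,0,0.008,0,0,0]'|grep -E 'pos|ft'; python3 -m pendant '[0,0,0,0,0,0,0]'>/dev/null; python3 st.py
python3 - <<'E'
from bench import snapshot
import cv2,numpy as np
a=snapshot('scene')['frame'][150:270,170:320];cv2.imwrite('pics/r2.png',cv2.resize(a,None,fx=4,fy=4,interpolation=2))
E
```

```text
tool_pos: [0.5478, 0.0444, 0.1366]
ft_force: [0.2, -0.5, -0.7]
5.325 casing xy mm -68.8 34.5 z 11.9 F [ 0.2 -0.7  0.3] op 0.002
yaw err deg -0.02 toolz [-0.003  0.    -1.   ]
```

View pics/r2.png

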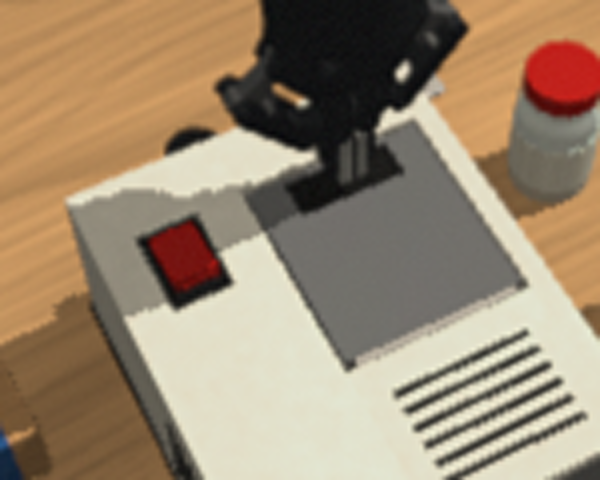

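The rocker stays off (rear edge up at (205,270)), and the fingertip is over the middle of the pad at (350,180). Next I press in small steps.

```bash
python3 -m pendant '[0,0,0,0.008,0,0,0, 0,0,0,0.004,0,0,0, 0,0,0,0.002,0,0,0, 0,0,0,0,0,0,0]'|grep -E 'pos|ft'; python3 -m pendant '[0,0,0,0.001,0,0,0, 0,0,0,0,0,0,0]'|grep -E 'pos|ft'; python3 -m pendant '[0,0,0,0.001,0,0,0, 0,0,0,0,0,0,0]'|grep -E 'pos|ft'
```

```text
tool_pos: [0.5486, 0.0444, 0.1245]
ft_force: [-1.5, -0.8, 2.0]
tool_pos: [0.5488, 0.0445, 0.1235]
ft_force: [-2.8, -1.0, 3.7]
tool_pos: [0.5489, 0.0446, 0.1224]
ft_force: [-0.7, -1.3, 2.7]
```

```bash
python3 -m pendant '[0,0,0,0.001,0,0,0, 0,0,0,0,0,0,0]'|grep -E 'pos|ft'; python3 -m pendant '[0,0,0,0.001,0,0,0, 0,0,0,0,0,0,0]'|grep -E 'pos|ft'; python3 -m pendant '[0,0,0,0.001,0,0,0, 0,0,0,0,0,0,0]'|grep -E 'pos|ft'
```

```text
tool_pos: [0.5489, 0.0446, 0.1214]
ft_force: [-1.4, -1.7, 2.7]
tool_pos: [0.5489, 0.0446, 0.1204]
ft_force: [-0.8, -2.0, 3.7]
tool_pos: [0.549, 0.0445, 0.1203]
ft_force: [-3.7, -1.4, 9.7]
```

```bash
python3 -m pendant '[0,-0.005,0,-0.05,0,0,0, 0,-0.03,0,-0.05,0,0,0, 0,-0.04,0,-0.04,0,0,0, 0,-0.05,0,0,0,0,0, 0,-0.05,0,0,0,0,0]'|grep -E 'pos|ft'; python3 -m pendant '[0,0,0,0,0,0,0, 0,0,0,0,0,0,0, 0,0,0,0,0,0,0, 0,0,0,0,0,0,0, 0,0,0,0,0,0,0]'>/dev/null;python3 -m pendant '[0,0,0,0,0,0,0, 0,0,0,0,0,0,0, 0,0,0,0,0,0,0, 0,0,0,0,0,0,0, 0,0,0,0,0,0,0]'>/dev/null;python3 -m pendant '[0,0,0,0,0,0,0, 0,0,0,0,0,0,0, 0,0,0,0,0,0,0, 0,0,0,0,0,0,0, 0,0,0,0,0,0,0]'|grep -E 'time|pos|ft'
python3 - <<'E'
from bench import snapshot
import cv2,numpy as np
a=snapshot('scene')['frame'];b=snapshot('top')['frame']
cv2.imwrite('pics/e1.png',np.hstack([cv2.resize(a[100:300,140:340],None,fx=2,fy=2,interpolation=2),cv2.resize(b[80:280,200:400],None,fx=2,fy=2,interpolation=2)]))
E
```

```text
tool_pos: [0.3728, 0.0569, 0.2592]
ft_force: [-0.2, 0.4, 0.6]
time: 9.62
tool_pos: [0.3741, 0.0563, 0.2593]
ft_force: [0.5, -0.1, -0.5]
```

View pics/e1.png

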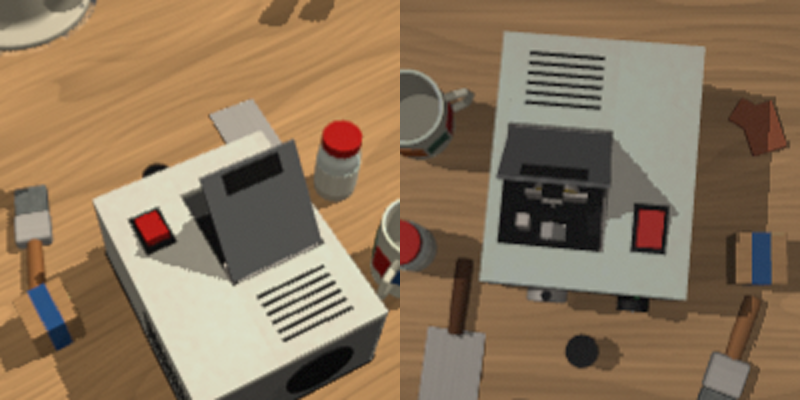

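Both views show the hatch up with its pad at (253,172) in the left view, the rocker off, the bystanders in place and the hand clear. I'll wait a little longer, check the opening angle numerically, and confirm nothing is moving.

```bash
python3 -m pendant '[0,0,0,0,0,0,0, 0,0,0,0,0,0,0, 0,0,0,0,0,0,0, 0,0,0,0,0,0,0, 0,0,0,0,0,0,0]'>/dev/null;python3 -m pendant '[0,0,0,0,0,0,0, 0,0,0,0,0,0,0, 0,0,0,0,0,0,0, 0,0,0,0,0,0,0, 0,0,0,0,0,0,0]'|grep -E 'time|ft'
python3 - <<'E'
from bench import snapshot
from h import *
s=snapshot('scene');p=np.load('p.npy');a=s['frame'][100:300,140:340]
b=cv2.imread('pics/e1.png')[:,:400]
print('diff',np.abs(cv2.resize(a,None,fx=2,fy=2,interpolation=2).astype(int)-b).max())
for q in(.7,.8,.95):
    print(q,((proj(s,W(p,[[.03-.098*np.cos(q)-.003*np.sin(q),.035,.123+.098*np.sin(q)+.003*np.cos(q)]]))-[140,100])*2).round(0))
E
```

```text
time: 10.98
ft_force: [-0.6, 0.5, -0.4]
diff 8
0.7 [[242. 169.]]
0.8 [[245. 170.]]
0.95 [[250. 172.]]
```

The pad is where 0.95 rad puts it, and nothing changed between the pictures, so the hatch is standing fully open.

```bash
python3 -c "
from bench import workorder
print(workorder.hand_in())"
```

```text
the job is handed in; nothing more can be done
None
```

The light source is switched off, the lamp hatch stands fully open (about 0.95 rad by camera, unmoving) with the hand clear and the other things on the bench looking unmoved, and I handed the job in at about 11 s; no verdict came back.

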